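Set out the cup and open the safety-capped cleaner bottle

ROBOT

A 6-joint arm with a two-finger parallel gripper is mounted at the origin on the work surface. World frame = base frame: x ahead of the robot, y to its left, z up, the work surface at z = 0. Lengths are in m, angles in rad, forces in N, time in s.
With the tool pointing down it reaches from about 0.25 to 0.775 m from the base axis. Payload 4 kg.
Tool frame: the origin (TCP) lies midway between the tips of the shut fingers; the grasp point (between the pads) lies robot.grip_point_offset behind it (robot.grip_point_offset is the distance from the TCP to the grasp point, in m); z points along the fingers, x is the direction in which the jaws open and shut, and the axes are right-handed (so a half turn about z gives the same grasp; the last joint's range is limited). The gripper opens to 94 mm and grips with 3 to 60 N. Pads are 16 mm wide; open, the fingers measure 119 mm over their backs; the gripper's body (75 mm by 177 mm) begins 78 mm behind the grasp point.
Start: joints at [-1.306, 0.087, 1.371, -0, 1.684, -0.103], TCP at [0.198, -0.513, 0.206] pointing down, gripper open.
Joint ranges: [-3.1, 3.1], [-0.76, 2.03], [0.27, 2.55], [-1.08, 4.22], [0.17, 2.65], [-2.57, 2.57]. Speed limits (rad/s): [2.79, 2.79, 3.14, 3.14, 3.14, 3.14].

INTERFACE

Orientations are given as [roll, pitch, yaw] about the fixed x, y, z axes, in that order (R = Rz(yaw) Ry(pitch) Rx(roll)).
In Python, from bench import robot, optics, finder gives the robot as it stands. The module is installed in compiled form; this text tells all that it offers.
- The arm moves only by the tool arm_command, never from a script. Its argument "plan" is a list of rows, each a list of 5 numbers: the opening, from 0 (shut) to 1 (fully open), then the shift along the world's x, y, z in m, then the turn about the world's z in degrees. A call has 1 to 10 rows; each row is the pose to reach, as a shift and turn from the pose commanded when the call began; what a row does not reach only later rows make up. A row lasts 1/8 s, in which the tool goes at most 62.5 mm and 10.7 degrees, less where a joint would pass 70% of its speed; a pose out of reach is approached as far as the arm can. A call with a gripper value outside its range is refused whole. The fingers move at their own pace and stop on an object; the grip force is fixed at half the most. Time passes only in rows, so rows that repeat a pose let the fingers close. It gives the time, the measured TCP pose, the force and the opening at its end, in the units of the state.
- robot.get_obs(): the state, without advancing time (a new reading comes with each control period).
- optics.snapshot(name): name is "scene" or "top" or "wrist"; returns a dict with "image" (420x560x3 uint8, red, green, blue), "fx", "fy", "cx", "cy" (pixels), "position" and "rotation" of the camera in the world; the wrist camera has in their place "hand_eye" (4x4, takes a point from camera to tool coordinates, whose origin is the TCP and whose axes are the tool frame's). Camera axes: x right, y down, z forward; pixel columns grow to the right and rows downward; lengths in m; the calibration is good to about 2 mm. A picture is of the moment at which its call begins: read the wrist's pose just before it. There is no depth.
- robot.close_job(): hands the job in, once; it reports no verdict.
Trained networks look in the newest picture that a camera, given by its name, has taken for a name from the list of things; names that differ only in an ending like _2 or _b are one class to them, and where a whole thing is asked for, a point or a joint stands for the part that bears it (a point fixed in the world has none). Each returns a list of dicts, best first, with "p" (0 to 1); they miss things now and then, are a little off and sometimes report something else, mostly with a low value. They report only what shows in the picture. A call takes as long as a camera call.
- finder.masks_of(label, camera): "pixels" (420x560 bool, what is visible of it) and "extent" ([left, top, right, bottom] in pixels, round what is visible of it).
The state is a dict: "time": time; "joint_positions": joint angles; "qvel": joint speeds; "joint_torque": joint torques, N m; "tool_pos": TCP position; "ee_rot": TCP orientation; "wrist_force": force on the tool from outside, world axes, zero at the start; "wrist_torque": the same for the moment, N m; "width": finger opening in m.
Only numpy, scipy, OpenCV 4.12 (cv2) and the standard library are available. Lean on these libraries where they do the work, as an engineer would, in place of code of your own. Each camera call takes 0.05 s, during which the arm holds its last target.

TASK

The rover's wheels are due for a clean: set the empty steel cup upright on the table midway between the cleaner bottle and the four-wheeled rover, in line with the two. Then push the bottle's safety cap down, twist it anticlockwise while it is down until it comes free, and lift it off. The program finishes while still holding the cap level, straight above the bottle and about 10 cm clear of its neck; leave everything else where it stands.

Things in the scene. Friction and masses are not known exactly. Their poses are not given: they have to be found in the camera images.
- bottle: White 82 mm square bottle, fixed in a low aluminium holder (110 x 110 mm) screwed to the table. Origin: centre of the holder's underside, on the table; z up the neck axis. Square up to 87 mm, then narrowing to a 35 mm neck from 108 to 146 mm, with 47 mm lobes hidden in the cap. Rover and charger stand beside it along its +y and -y (which is where varies), centres 250 to 270 mm away.
- cap_mid (a point): Centre, half-way up, of the bottle's black ribbed cap: 56 mm diameter, 32 mm tall, 35 g, loose. z: its axis. Locked: rim 128 mm, top 160 mm above the table, x within 5 deg of the bottle's x. Press it down 6 to 9 mm against a spring (4 N + 1 N per mm; hard stop at 10 mm), keep it down, turn 60 deg anticlockwise seen from above (53 to 67; a stop follows); it pops up 4 mm and lifts straight off.
- cup_mid (a point): Centre, half-way up, of the empty straight-sided steel cup: 58 mm outer diameter, 70 mm tall, 3 mm wall, open at the top, about 120 g, standing on the table on the robot's side of the bottle.
- rover: Small four-wheeled rover: grey body 120 x 56 mm with black wheels of 52 mm diameter, 90 mm over the wheels, 66 mm tall, 0.7 kg, loose. Origin: on the table under its centre; x along its length.
- charger: Bystander: black box-shaped battery charger with two silver cells on top, 110 x 85 x 54 mm, loose. Origin: on the table under its centre; x along its length.
- mouse: Bystander: black computer mouse, 105 x 60 x 34 mm, loose. Origin: on the table under its centre.
- motor: Bystander: white gear motor lying on the table, about 110 x 44 x 36 mm, loose. Origin: on the table under its gearbox.

How it is judged:
By the outcome, as a careful person would: the job done as asked, in the order asked, and still so for the second after the job is handed in, while the arm keeps its last pose, push and grip.
It also fails if it takes over 53 s, if anything falls off the work surface, if the arm or the gripper's body presses on something with over 40 N, if the wrist force passes 120 N, or if a joint passes its speed limit or range.

## Working session

There is one attempt and no reset: what is moved stays moved. The work goes in short steps, Python scripts to look and compute and a tool call to move; the robot and the scene stay as the last step left them, time stands still between calls to the robot, and variables do not carry over. Pictures are saved under pics/ and viewed, and the job is handed in when it is done.

Besides the shell and the picture viewer there is one more tool, called after ">>>" in YAML: its name, and indented under it one key for each argument. arm_command: Moves the arm, as the interface text tells. Its arguments: {"type":"object","properties":{"plan":{"type":"array","items":{"type":"array","items":{"type":"number"}}}},"required":["plan"]}

```bash
mkdir -p pics; ls; cat > h.py <<'E'
import numpy as np, cv2
from bench import robot, optics, finder
def snap(cam,name):
    s=optics.snapshot(cam); cv2.imwrite(f'pics/{name}.png',s['image'][:,:,::-1]); return s
def ray(s,u,v):
    d=np.array([(u-s['cx'])/s['fx'],(v-s['cy'])/s['fy'],1.]); R=np.array(s['rotation']); return np.array(s['position']),R@d
def onz(s,u,v,z):
    p,d=ray(s,u,v); return p+d*(z-p[2])/d[2]
def proj(s,P):
    R=np.array(s['rotation']); c=R.T@(np.array(P)-np.array(s['position'])); return np.array([s['fx']*c[0]/c[2]+s['cx'],s['fy']*c[1]/c[2]+s['cy']])
E
python3 - <<'E'
from h import *
o=robot.get_obs(); print(o); print(robot.grip_point_offset)
for c in ['top','scene']:
    s=snap(c,c+'0'); print(c,s['position'],s['rotation'],s['fx'],s['cx'],s['cy'])
    for n in ['bottle','cap_mid','cup_mid','rover','charger','mouse','motor']:
        for m in finder.masks_of(n,c)[:2]:
            ys,xs=np.nonzero(m['pixels']); print(c,n,round(m['p'],2),m['extent'],xs.mean().round(1),ys.mean().round(1),len(xs))
E
```

```text
pics
{'time': 0.0, 'joint_positions': array([-1.30612945e+00,  8.79013392e-02,  1.37221277e+00, -4.82645394e-05,
        1.68356210e+00, -1.03090857e-01]), 'qvel': array([ 0.00021269, -0.00106076,  0.00092091, -0.00146737,  0.00139923,
       -0.00017473]), 'joint_torque': array([-2.93542238e-03, -3.40189326e+01, -3.02431619e+01,  7.15948013e-02,
        3.29794642e-02, -1.75500436e-04]), 'tool_pos': array([ 0.19758399, -0.51271846,  0.20435453]), 'ee_rot': array([-3.14142595e+00,  2.07742774e-03, -1.20304380e+00]), 'wrist_force': array([-0.71566834, -0.12942941,  0.94141684]), 'wrist_torque': array([-0.04164137, -0.0213973 ,  0.02395659]), 'width': 0.09401946292194745}
0.0188
top [0.39669721 0.02990757 1.37114891] [-3.06865492 -0.02114887 -1.58281936] 520.6393970250343 281.083426851605 198.56717052714964
top bottle 0.88 [248.3, 143.1, 295.6, 192.4] 268.9 169.7 1160
top cap_mid 0.96 [255.5, 146.0, 279.8, 172.8] 268.4 157.2 496
top cup_mid 0.74 [301.0, 199.8, 326.2, 222.9] 312.5 211.2 470
top rover 0.79 [147.9, 152.8, 194.5, 208.9] 172.1 180.7 1622
top charger 0.85 [345.7, 128.0, 381.8, 174.0] 364.6 149.9 1517
top mouse 0.68 [353.9, 257.5, 387.2, 299.9] 368.6 278.8 921
top mouse 0.45 [299.7, 198.9, 325.7, 223.2] 312.3 210.9 422
top motor 0.63 [175.9, 246.3, 197.1, 290.4] 186.6 268.3 657
scene [0.94925703 0.24736238 0.83866812] [-2.51995889  0.00325256  2.04408871] 446.1450737879879 277.6575099580905 202.82357023198156
scene bottle 0.92 [237.9, 240.5, 300.1, 301.4] 268.3 272.0 2459
scene cap_mid 0.66 [249.6, 218.5, 282.6, 252.7] 266.2 235.4 935
scene cup_mid 0.66 [234.5, 179.7, 265.2, 219.4] 249.1 198.6 884
scene rover 0.76 [363.3, 263.9, 422.4, 340.6] 392.0 301.8 2832
scene charger 0.69 [126.9, 208.4, 185.9, 262.8] 155.9 233.3 2186
scene charger 0.54 [234.8, 178.8, 262.6, 216.5] 248.8 198.6 907
scene mouse 0.89 [223.0, 115.1, 248.1, 151.9] 233.5 133.9 770
scene motor 0.85 [388.4, 192.9, 427.1, 235.5] 407.8 211.4 804
```

```bash
sed -i 's/^import numpy.*/&\nfrom scipy.spatial.transform import Rotation as Ro\ndef RM(s): return Ro.from_euler("xyz",s["rotation"]).as_matrix()/; s/np.array(s\[.rotation.\])/RM(s)/' h.py
cat > m.py <<'E'
from h import *
S={c:optics.snapshot(c) for c in ['top','scene']}
def cen(n,c,k=0):
    m=finder.masks_of(n,c)[k]; ys,xs=np.nonzero(m['pixels']); return xs.mean(),ys.mean()
Z=dict(cap_mid=.144,cup_mid=.035,rover=.033,charger=.027,mouse=.017,motor=.018,bottle=.08)
for n in Z:
    try:
        a,b=[cen(n,c) for c in S]
        P=[onz(S[c],*p,Z[n]) for c,p in zip(S,(a,b))]
        (p1,d1),(p2,d2)=ray(S['top'],*a),ray(S['scene'],*b)
        A=np.c_[d1,-d2]; t=np.linalg.lstsq(A,p2-p1,rcond=None)[0]; q1=p1+t[0]*d1;q2=p2+t[1]*d2
        print(n,P[0].round(4),P[1].round(4),'tri',((q1+q2)/2).round(4),np.linalg.norm(q1-q2).round(4))
    except Exception as e: print(n,e)
for c in S:
    im=S[c]['image'][100:350,100:450] if c=='scene' else S[c]['image'][110:320,130:410]
    cv2.imwrite(f'pics/{c}_z.png',cv2.resize(im[:,:,::-1],None,fx=2.2 if c=='scene' else 2.8,fy=2.2 if c=='scene' else 2.8,interpolation=cv2.INTER_CUBIC))
E
python3 m.py
```

```text
cap_mid [0.5838 0.0317 0.144 ] [0.5813 0.033  0.144 ] tri [0.583  0.0327 0.1463] 0.0023
cup_mid [ 0.4612 -0.0807  0.035 ] [ 0.4567 -0.0803  0.035 ] tri [ 0.4604 -0.0792  0.0404] 0.0024
rover [0.5431 0.2797 0.033 ] [0.5453 0.2824 0.033 ] tri [0.5434 0.2816 0.0285] 0.0021
charger [ 0.6203 -0.2188  0.027 ] [ 0.6219 -0.2148  0.027 ] tri [ 0.6204 -0.2187  0.0221] 0.0023
mouse [ 0.2846 -0.2234  0.017 ] [ 0.283  -0.2228  0.017 ] tri [ 0.2844 -0.2225  0.0185] 0.0013
motor list index out of range
bottle [0.5639 0.0321 0.08  ] [0.6156 0.055  0.08  ] tri [ 0.5757  0.0321 -0.0106] 0.0003
```

View pics/top_z.png

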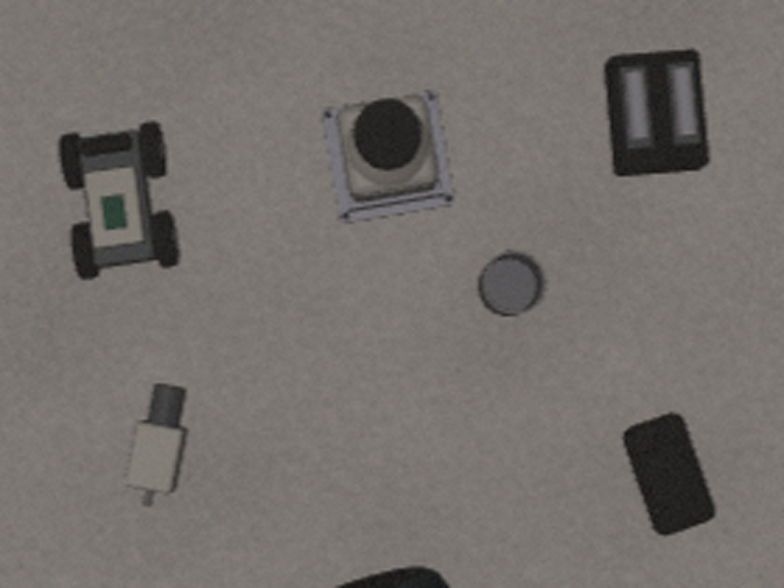

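View pics/scene_z.png

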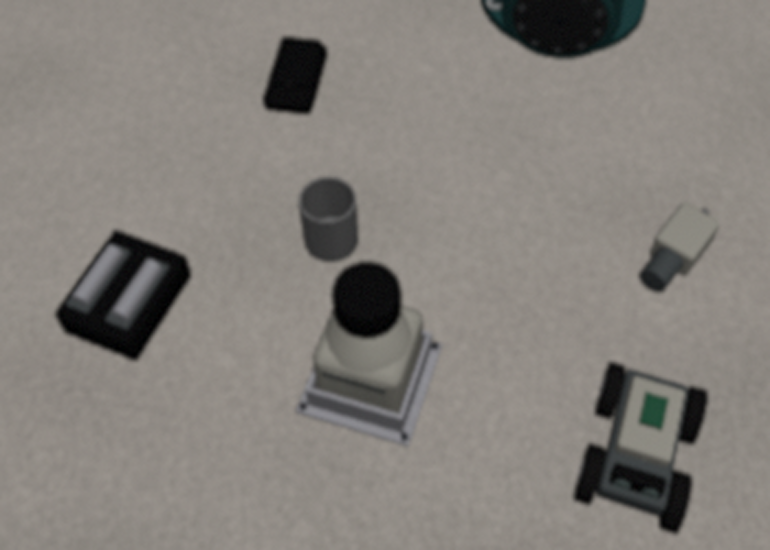

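The top view shows the rover on the left (zoomed 113,200), bottle and cap in the centre (387,135) and the cup at (511,284). The charger is at upper right, the mouse at lower right and the motor at lower left. The masks match the picture. Next I'll refine the positions by fitting silhouettes.

```bash
cat > fit.py <<'E'
from h import *
from scipy.optimize import minimize
def cyl(r,z0,z1,n=48):
    t=np.linspace(0,2*np.pi,n,endpoint=False); c=np.c_[r*np.cos(t),r*np.sin(t)]
    return np.r_[np.c_[c,0*t+z0],np.c_[c,0*t+z1]]
def box(a,b,z0,z1): return np.array([[x,y,z] for x in(-a/2,a/2) for y in(-b/2,b/2) for z in(z0,z1)])
def wheels():
    t=np.linspace(0,2*np.pi,24,endpoint=False); P=[]
    for x in(-.034,.034):
        for y in(-.045,.045): P.append(np.c_[x+.026*np.cos(t),0*t+y,.026+.026*np.sin(t)])
    P.append(box(.12,.056,.02,.05)); return np.concatenate(P)
def hull(s,P):
    R=RM(s); c=(P-s['position'])@R; uv=np.c_[s['fx']*c[:,0]/c[:,2]+s['cx'],s['fy']*c[:,1]/c[:,2]+s['cy']]
    return cv2.convexHull(uv.astype(np.float32))[:,0]
def cm(poly):
    m=cv2.moments(poly.astype(np.float32)); return np.array([m['m10']/m['m00'],m['m01']/m['m00']])
def obs(S,n):
    O={}
    for c in S:
        L=finder.masks_of(n,c)
        if L:
            ys,xs=np.nonzero(L[0]['pixels']); h=cv2.convexHull(np.c_[xs,ys].astype(np.float32))[:,0]; O[c]=(h,L[0]['p'])
    return O
def mask(poly):
    m=np.zeros((420*4,560*4),np.uint8); cv2.fillPoly(m,[np.round(poly*4).astype(np.int32)],1); return m
def fit(S,n,P,x0,yaw=False):
    O=obs(S,n); out={}
    for cams in [[c] for c in O]+[list(O)]:
        M={c:mask(O[c][0]) for c in cams}
        def f(q):
            a=q[2]*.01**-1*.01 if yaw else 0
            Q=P@Ro.from_euler('z',a).as_matrix().T+[q[0],q[1],0]; e=0
            for c in cams:
                m=mask(hull(S[c],Q)); e+=1-(m&M[c]).sum()/(m|M[c]).sum()
            return e/len(cams)
        x=list(x0[:3] if yaw else x0[:2]); sim=np.array([x]+[[x[j]+(d if j==k else 0) for j in range(len(x))] for k,d in enumerate([.01,.01,.15][:len(x)])])
        r=minimize(f,x,method='Nelder-Mead',options=dict(initial_simplex=sim,xatol=1e-4,fatol=1e-4))
        print(n,cams,r.x.round(4),'1-IoU',round(r.fun,3))
    return r.x
E
cat > m2.py <<'E'
from fit import *
S={c:optics.snapshot(c) for c in ['top','scene']}
fit(S,'cap_mid',cyl(.028,.128,.160),[.583,.032])
fit(S,'cup_mid',cyl(.029,0,.07),[.460,-.08])
fit(S,'rover',wheels(),[.543,.281,.15],True)
fit(S,'charger',box(.11,.085,0,.054),[.62,-.217,.1],True)
E
python3 m2.py
```

```text
cap_mid ['top'] [0.5845 0.0305] 1-IoU 0.099
cap_mid ['scene'] [0.5824 0.0333] 1-IoU 0.035
cap_mid ['top', 'scene'] [0.5828 0.0326] 1-IoU 0.08
cup_mid ['top'] [ 0.4614 -0.0816] 1-IoU 0.103
cup_mid ['scene'] [ 0.4571 -0.0792] 1-IoU 0.061
cup_mid ['top', 'scene'] [ 0.4597 -0.0787] 1-IoU 0.104
rover ['top'] [0.5425 0.2802 0.1398] 1-IoU 0.068
rover ['scene'] [0.5466 0.2814 0.1262] 1-IoU 0.054
rover ['top', 'scene'] [0.5443 0.2811 0.1295] 1-IoU 0.063
charger ['top'] [ 0.621  -0.2161  0.0691] 1-IoU 0.087
charger ['scene'] [ 0.6175 -0.2163  0.1385] 1-IoU 0.15
charger ['top', 'scene'] [ 0.6187 -0.2169  0.0781] 1-IoU 0.121
```

>>> arm_command:
  plan:
    - [1,0.03,0.05,0,8]
    - [1,0.06,0.1,0,16]
    - [1,0.09,0.15,0,24]
    - [1,0.12,0.2,0,32]
    - [1,0.15,0.25,0,40]
    - [1,0.18,0.3,0,48]
    - [1,0.21,0.35,0,58]
    - [1,0.24,0.4,0,68]
    - [1,0.262,0.433,0,78]
    - [1,0.262,0.433,0,78]

```text
time: 3.35
tool_pos: [0.4605, -0.0782, 0.2054]
ee_rot: [-3.141, -0.0, 0.163]
wrist_force: [0.0, -1.4, 0.2]
width: 0.0942
```

```bash
cat > w.py <<'E'
import sys
from h import *
def wcam():
    o=robot.get_obs(); s=optics.snapshot('wrist'); T=np.eye(4); T[:3,:3]=Ro.from_euler('xyz',o['ee_rot']).as_matrix(); T[:3,3]=o['tool_pos']
    W=T@np.array(s['hand_eye']); s['position']=W[:3,3]; s['rotation']=Ro.from_matrix(W[:3,:3]).as_euler('xyz'); return o,s
if __name__=='__main__':
    o,s=wcam(); cv2.imwrite(f'pics/{sys.argv[1]}.png',s['image'][:,:,::-1])
    print(o['time'],o['tool_pos'].round(4),np.degrees(o['ee_rot']).round(2),o['wrist_force'].round(2),o['width'],o['joint_positions'].round(3)); print(s['position'].round(3))
    for n,z in [('cup_mid',.035),('cap_mid',.144)]:
        for m in finder.masks_of(n,'wrist')[:1]:
            ys,xs=np.nonzero(m['pixels']); print(n,m['p'],m['extent'],onz(s,xs.mean(),ys.mean(),z).round(4))
    from fit import *
    fit({'wrist':s},'cup_mid',cyl(.029,0,.07),[.460,-.08]) if len(sys.argv)<3 else fit({'wrist':s},'cap_mid',cyl(.028,.128,.160),[.583,.032])
E
python3 w.py w0
```

```text
3.35 [ 0.4605 -0.0782  0.2054] [-179.98   -0.      9.32] [ 0.04 -1.38  0.17] 0.09423749676219705 [-0.29  -0.099  1.556  0.     1.685 -0.453]
[0.446 0.003 0.385]
cup_mid 0.75 [251.4, 153.4, 311.9, 225.4] [ 0.4594 -0.0808  0.035 ]
cap_mid 0.88 [435.0, 46.5, 548.4, 140.6] [0.5852 0.0355 0.144 ]
cup_mid ['wrist'] [ 0.4587 -0.077 ] 1-IoU 0.042
cup_mid ['wrist'] [ 0.4587 -0.077 ] 1-IoU 0.042
```

View pics/w0.png

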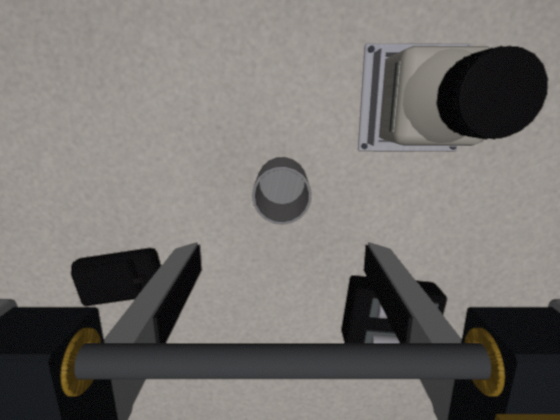

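The cup, at (281,192), sits centred between the fingers, and the wrist fit agrees with the TCP to 2 mm. I'll go down and grip it.

>>> arm_command:
  plan:
    - [1,-0.001,0,-0.05,0]
    - [1,-0.001,0,-0.1,0]
    - [1,-0.001,0,-0.14,0]
    - [1,-0.001,0,-0.165,0]
    - [1,-0.001,0,-0.18,0]
    - [1,-0.001,0,-0.18,0]
    - [0.5,-0.001,0,-0.18,0]
    - [0.5,-0.001,0,-0.18,0]
    - [0.5,-0.001,0,-0.18,0]
    - [0.5,-0.001,0,-0.18,0]

```text
time: 4.8
tool_pos: [0.4592, -0.0803, 0.026]
ee_rot: [3.141, -0.001, 0.158]
wrist_force: [1.8, 1.1, 0.4]
width: 0.0576
```

>>> arm_command:
  plan:
    - [0.4,0,0,0,0]
    - [0.4,0,0,0,0]
    - [0.4,0,0,0,0]
    - [0.4,0,0,0,0]

```text
time: 5.3
tool_pos: [0.4591, -0.0802, 0.0259]
ee_rot: [3.141, -0.001, 0.158]
wrist_force: [0.3, 0.5, 4.3]
width: 0.0568
```

>>> arm_command:
  plan:
    - [0.4,0,0,0.04,0]
    - [0.4,0,0,0.09,0]
    - [0.4,-0.01,0.03,0.12,0]
    - [0.4,-0.01,0.08,0.12,0]
    - [0.4,-0.01,0.13,0.12,0]
    - [0.4,0.0,0.18,0.12,0]
    - [0.4,0.03,0.22,0.12,0]
    - [0.4,0.07,0.237,0.12,0]
    - [0.4,0.1045,0.237,0.12,0]
    - [0.4,0.1045,0.237,0.12,0]

```text
time: 6.55
tool_pos: [0.5639, 0.1566, 0.1431]
ee_rot: [3.141, 0.003, 0.158]
wrist_force: [-0.1, 0.1, -0.9]
width: 0.0567
```

```bash
python3 - <<'E'
from w import *
from fit import *
o,s=wcam(); print(o['tool_pos'],np.degrees(o['ee_rot']),o['wrist_force'],o['width'],o['joint_positions'])
cv2.imwrite('pics/w1.png',s['image'][:,:,::-1]); snap('scene','s1')
h=o['tool_pos'][2]-.026
fit({'wrist':s},'cup_mid',cyl(.029,h,h+.07),o['tool_pos'][:2])
fit({'wrist':s},'cap_mid',cyl(.028,.128,.160),[.583,.032])
fit({'wrist':s},'rover',wheels(),[.543,.281,.15],True)
E
```

```text
[0.56393884 0.1565997  0.14312894] [179.96839472   0.19877444   9.06280632] [-0.1205061   0.12987883 -0.89534608] 0.05669945127539683 [ 1.74305338e-01  1.87782434e-01  1.38150369e+00 -4.95595505e-04
  1.57578424e+00  1.61269608e-02]
cup_mid ['wrist'] [0.5626 0.159 ] 1-IoU 0.025
cup_mid ['wrist'] [0.5626 0.159 ] 1-IoU 0.025
cap_mid ['wrist'] [0.5827 0.0325] 1-IoU 0.085
cap_mid ['wrist'] [0.5827 0.0325] 1-IoU 0.085
rover ['wrist'] [0.5417 0.2817 0.1333] 1-IoU 0.049
rover ['wrist'] [0.5417 0.2817 0.1333] 1-IoU 0.049
```

View pics/w1.png

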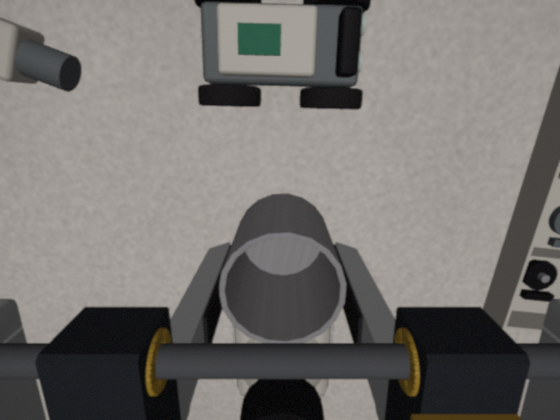

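View pics/s1.png

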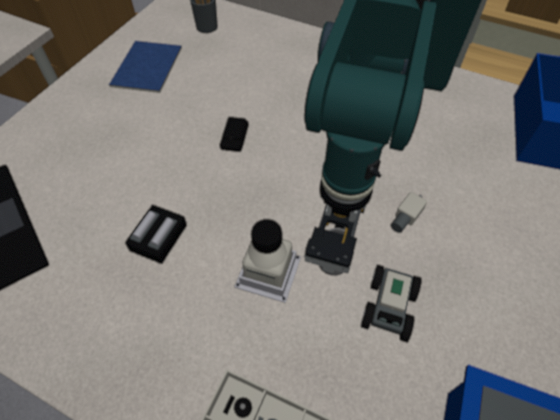

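The cup is held upright between rover and bottle, the wrist fit puts it within 2 mm of the midpoint, and the rover shows at (285,50). Lowering it.

>>> arm_command:
  plan:
    - [0.4,-0.001,-0.001,-0.03,0]
    - [0.4,-0.001,-0.001,-0.06,0]
    - [0.4,-0.001,-0.001,-0.09,0]
    - [0.4,-0.001,-0.001,-0.107,0]
    - [0.4,-0.001,-0.001,-0.115,0]
    - [0.4,-0.001,-0.001,-0.117,0]
    - [0.4,-0.001,-0.001,-0.117,0]
    - [0.4,-0.001,-0.001,-0.117,0]

```text
time: 7.8
tool_pos: [0.563, 0.1559, 0.0296]
ee_rot: [3.142, -0.002, 0.158]
wrist_force: [0.1, 0.2, -0.7]
width: 0.057
```

>>> arm_command:
  plan:
    - [0.4,0,0,-0.002,0]
    - [0.4,0,0,-0.003,0]
    - [0.4,0,0,-0.003,0]

```text
time: 8.18
tool_pos: [0.5624, 0.1558, 0.026]
ee_rot: [-3.142, -0.001, 0.158]
wrist_force: [-0.5, -0.1, 1.1]
width: 0.0571
```

>>> arm_command:
  plan:
    - [0.7,0,0,0,0]
    - [0.8,0,0,0,0]
    - [1,0,0,0,0]
    - [1,0,0,0,0]
    - [1,0,0,0.03,0]
    - [1,0,0,0.08,0]
    - [1,0,0,0.14,0]
    - [1,0,0,0.2,0]
    - [1,0,0,0.2,0]

```text
time: 9.3
tool_pos: [0.5651, 0.1563, 0.2331]
ee_rot: [-3.141, -0.014, 0.158]
wrist_force: [0.2, 0.0, 0.7]
width: 0.0935
```

```bash
python3 - <<'E'
from w import *
from fit import *
o,s=wcam(); print(o['time'],o['tool_pos'],np.degrees(o['ee_rot']),o['wrist_force'],o['width'])
cv2.imwrite('pics/w2.png',s['image'][:,:,::-1]); 
S={'wrist':s,'scene':snap('scene','s2'),'top':snap('top','t2')}
fit(S,'cup_mid',cyl(.029,0,.07),[.5625,.157])
fit(S,'rover',wheels(),[.543,.281,.15],True)
fit(S,'cap_mid',cyl(.028,.128,.160),[.583,.032])
E
```

```text
9.3 [0.56514473 0.15632055 0.23307063] [-179.98617724   -0.79140717    9.07672991] [0.2274509  0.02187944 0.66985001] 0.0935135788607297
cup_mid ['wrist'] [0.5611 0.1584] 1-IoU 0.019
cup_mid ['scene'] [0.5599 0.1569] 1-IoU 0.033
cup_mid ['wrist', 'scene'] [0.5609 0.1577] 1-IoU 0.039
rover ['wrist'] [0.5405 0.2818 0.1249] 1-IoU 0.07
rover ['scene'] [0.5459 0.2815 0.1356] 1-IoU 0.047
rover ['top'] [0.5339 0.2812 0.2287] 1-IoU 0.086
rover ['wrist', 'scene', 'top'] [0.5387 0.281  0.1427] 1-IoU 0.098
cap_mid ['wrist'] [0.5805 0.043 ] 1-IoU 0.449
cap_mid ['scene'] [0.5824 0.0334] 1-IoU 0.037
cap_mid ['top'] [0.583  0.0332] 1-IoU 0.72
cap_mid ['wrist', 'scene', 'top'] [0.5823 0.0336] 1-IoU 0.409
```

View pics/w2.png

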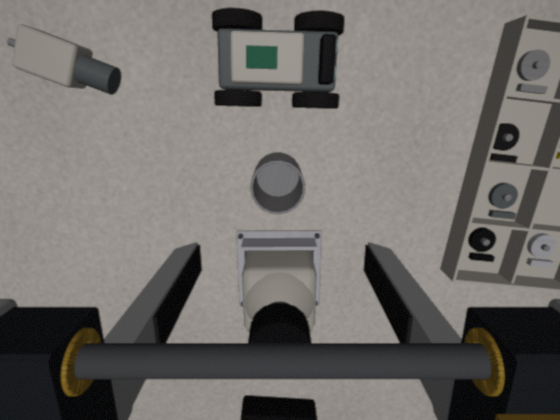

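View pics/s2.png

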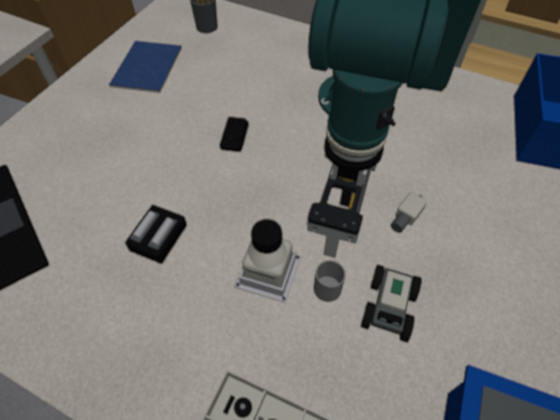

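The cup stands upright at (277,183) in the wrist view. The fit gives (0.561, 0.158) against a midpoint of (0.563, 0.157). Next, the cap.

>>> arm_command:
  plan:
    - [1,0.004,-0.025,0,-6]
    - [1,0.008,-0.05,0,-12]
    - [1,0.012,-0.08,0,-20]
    - [1,0.016,-0.105,0,-26]
    - [1,0.019,-0.124,0,-30]
    - [1,0.019,-0.124,0,-30]
    - [1,0.019,-0.124,0,-30]
    - [1,0.019,-0.124,0,-30]

```text
time: 10.9
tool_pos: [0.5812, 0.0327, 0.2255]
ee_rot: [-3.141, -0.0, -0.363]
wrist_force: [-0.3, -1.1, 0.3]
width: 0.0942
```

```bash
python3 - <<'E'
from w import *
from fit import *
o,s=wcam(); print(o['time'],o['tool_pos'],np.degrees(o['ee_rot']),o['wrist_force'],o['width'])
cv2.imwrite('pics/w3.png',s['image'][:,:,::-1]); 
fit({'wrist':s},'cap_mid',cyl(.028,.128,.160),[.583,.032])
E
```

```text
10.9 [0.58117524 0.03269852 0.22554261] [-1.79984394e+02 -4.52807508e-04 -2.08253460e+01] [-0.29797322 -1.11690965  0.30678413] 0.09423411391701712
cap_mid ['wrist'] [0.5823 0.0344] 1-IoU 0.028
cap_mid ['wrist'] [0.5823 0.0344] 1-IoU 0.028
```

View pics/w3.png

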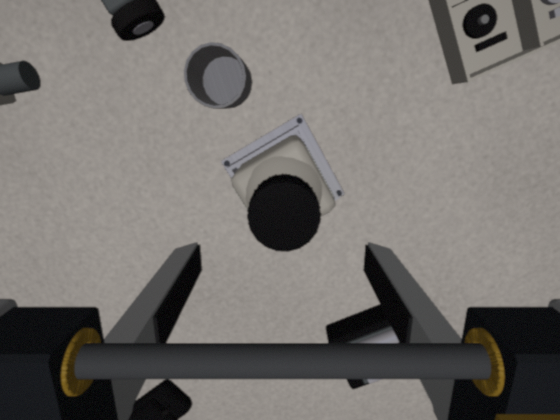

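The cap is at (284,212), centred between the fingers.

>>> arm_command:
  plan:
    - [1,0.0015,0.0005,-0.03,0]
    - [1,0.0015,0.0005,-0.06,0]
    - [1,0.0015,0.0005,-0.085,0]
    - [1,0.0015,0.0005,-0.1,0]
    - [1,0.0015,0.0005,-0.1,0]
    - [1,0.0015,0.0005,-0.1,0]
    - [0.5,0.0015,0.0005,-0.1,0]
    - [0.5,0.0015,0.0005,-0.1,0]
    - [0.5,0.0015,0.0005,-0.1,0]
    - [0.5,0.0015,0.0005,-0.1,0]

```text
time: 12.25
tool_pos: [0.5827, 0.0323, 0.1256]
ee_rot: [-3.142, 0.0, -0.365]
wrist_force: [-3.9, 1.6, 0.8]
width: 0.0571
```

>>> arm_command:
  plan:
    - [0.4,0,0,0,0]
    - [0.4,0,0,0,0]
    - [0.4,0,0,0,0]
    - [0.4,0,0,0,0]

```text
time: 12.75
tool_pos: [0.5825, 0.0323, 0.1256]
ee_rot: [3.142, 0.0, -0.365]
wrist_force: [-1.8, 0.5, 1.4]
width: 0.0562
```

```bash
python3 - <<'E'
from h import *
o=robot.get_obs(); print(o)
E
```

```text
{'time': 12.75, 'joint_positions': array([-4.17658584e-02,  1.89662047e-01,  1.41450825e+00,  6.01552090e-05,
        1.53778402e+00,  3.23439371e-01]), 'qvel': array([-4.93705515e-04,  6.17228005e-04,  7.09156513e-04,  1.74062206e-05,
        7.51525889e-04, -4.53477651e-04]), 'joint_torque': array([-3.27355592e-01, -3.67493784e+01, -2.96397346e+01, -5.89267560e-02,
       -6.70848526e-01,  9.18476551e-03]), 'tool_pos': array([0.58254111, 0.03232601, 0.12559242]), 'ee_rot': array([ 3.14153471e+00,  3.62020761e-04, -3.65207236e-01]), 'wrist_force': array([-1.75213301,  0.45473051,  1.37955845]), 'wrist_torque': array([ 0.0423849 ,  0.31006418, -0.00892227]), 'width': 0.05620906575586184}
```

Gripped with low side load. Pressing down slowly.

>>> arm_command:
  plan:
    - [0.4,0,0,-0.002,0]
    - [0.4,0,0,-0.004,0]
    - [0.4,0,0,-0.006,0]
    - [0.4,0,0,-0.008,0]
    - [0.4,0,0,-0.008,0]
    - [0.4,0,0,-0.008,0]

```text
time: 13.5
tool_pos: [0.5829, 0.0323, 0.1196]
ee_rot: [-3.141, -0.002, -0.365]
wrist_force: [-5.3, 0.3, 9.8]
width: 0.0561
```

>>> arm_command:
  plan:
    - [0.4,0,0,-0.001,0]
    - [0.4,0,0,-0.0015,0]
    - [0.4,0,0,-0.0015,0]
    - [0.4,0,0,-0.0015,0]

```text
time: 14.0
tool_pos: [0.5829, 0.0323, 0.1185]
ee_rot: [-3.141, -0.002, -0.365]
wrist_force: [-5.8, 0.6, 11.0]
width: 0.0564
```

Pressed 7.1 mm at 11 N, which matches the spring law. Twisting anticlockwise.

>>> arm_command:
  plan:
    - [0.4,0,0,-0.0005,6]
    - [0.4,0,0,-0.0005,12]
    - [0.4,0,0,-0.0005,18]
    - [0.4,0,0,-0.0005,24]
    - [0.4,0,0,-0.0005,30]
    - [0.4,0,0,-0.0005,30]
    - [0.4,0,0,-0.0005,30]

```text
time: 14.88
tool_pos: [0.5852, 0.0325, 0.1189]
ee_rot: [3.141, -0.008, 0.159]
wrist_force: [-0.4, 1.2, 9.7]
width: 0.0564
```

```bash
python3 - <<'E'
from h import *
o=robot.get_obs(); print(o['tool_pos'],np.degrees(o['ee_rot']),o['wrist_force'],o['wrist_torque'],o['width'])
E
```

```text
[0.58518757 0.03254019 0.11887588] [179.95522293  -0.43021084   9.08697614] [-0.42763671  1.2078606   9.65201999] [0.13393241 0.11025203 0.048951  ] 0.0563553211058579
```

>>> arm_command:
  plan:
    - [0.4,-0.001,0,-0.001,6]
    - [0.4,-0.001,0,-0.001,12]
    - [0.4,-0.001,0,-0.001,18]
    - [0.4,-0.001,0,-0.001,24]
    - [0.4,-0.001,0,-0.001,30]
    - [0.4,-0.001,0,-0.001,30]
    - [0.4,-0.001,0,-0.001,30]
    - [0.4,-0.001,0,-0.001,30]

```text
time: 15.88
tool_pos: [0.585, 0.0325, 0.1184]
ee_rot: [3.136, -0.008, 0.682]
wrist_force: [-0.2, 1.3, 10.4]
width: 0.0563
```

```bash
python3 - <<'E'
from h import *
o=robot.get_obs(); print(o['tool_pos'],np.degrees(o['ee_rot']),o['wrist_force'],o['wrist_torque'],o['width'])
E
```

```text
[0.5849761  0.032482   0.11838209] [179.66902471  -0.43975145  39.08654582] [-0.17291635  1.33754505 10.41024992] [ 0.18435125 -0.13824464 -0.02903519] 0.05629796683508175
```

Turned 60.0°. I'll rise slowly and check that the cap is free.

>>> arm_command:
  plan:
    - [0.4,0,0,0.002,0]
    - [0.4,0,0,0.004,0]
    - [0.4,0,0,0.006,0]
    - [0.4,0,0,0.008,0]
    - [0.4,0,0,0.01,0]
    - [0.4,0,0,0.012,0]
    - [0.4,0,0,0.012,0]

```text
time: 16.75
tool_pos: [0.5827, 0.0322, 0.1266]
ee_rot: [3.14, -0.002, 0.682]
wrist_force: [5.3, 1.1, 1.7]
width: 0.0561
```

>>> arm_command:
  plan:
    - [0.4,0,0,0.002,0]
    - [0.4,0,0,0.004,0]
    - [0.4,0,0,0.006,0]
    - [0.4,0,0,0.006,0]
    - [0.4,0,0,0.006,0]

```text
time: 17.38
tool_pos: [0.5825, 0.0326, 0.1306]
ee_rot: [-3.141, -0.001, 0.682]
wrist_force: [7.7, 2.3, -3.7]
width: 0.0561
```

>>> arm_command:
  plan:
    - [0.4,0.001,0,0,0]
    - [0.4,0.001,0,0,0]
    - [0.4,0.001,0,0,0]

```text
time: 17.75
tool_pos: [0.5825, 0.0326, 0.1307]
ee_rot: [-3.14, 0.001, 0.682]
wrist_force: [6.2, 1.1, -3.6]
width: 0.0564
```

```bash
python3 - <<'E'
from w import *
o,s=wcam(); print(o['tool_pos'],np.degrees(o['ee_rot']),o['wrist_force'],o['wrist_torque'],o['width'],o['joint_torque'])
cv2.imwrite('pics/w4.png',s['image'][:,:,::-1]); s=optics.snapshot('scene'); cv2.imwrite('pics/s4.png',cv2.resize(s['image'][160:340,180:420,::-1],None,fx=3,fy=3))
E
```

```text
[0.58249949 0.03256109 0.13069673] [-1.79912103e+02  4.28562996e-02  3.90775708e+01] [ 6.20645623  1.08975693 -3.58662895] [ 0.21233442 -1.07116371 -0.01468078] 0.0563695310094413 [-5.54276090e-01 -3.97038567e+01 -2.90071410e+01 -4.40273546e-01
  1.85445517e+00 -1.19398980e-02]
```

View pics/w4.png

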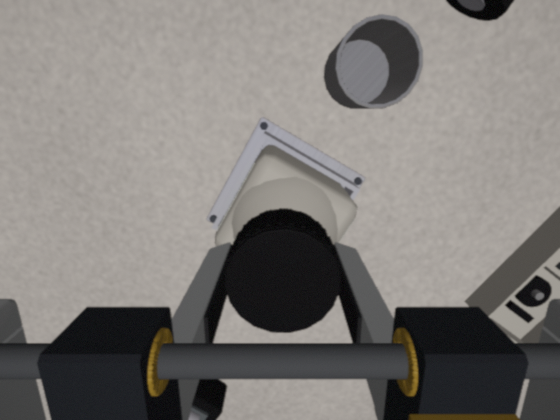

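View pics/s4.png

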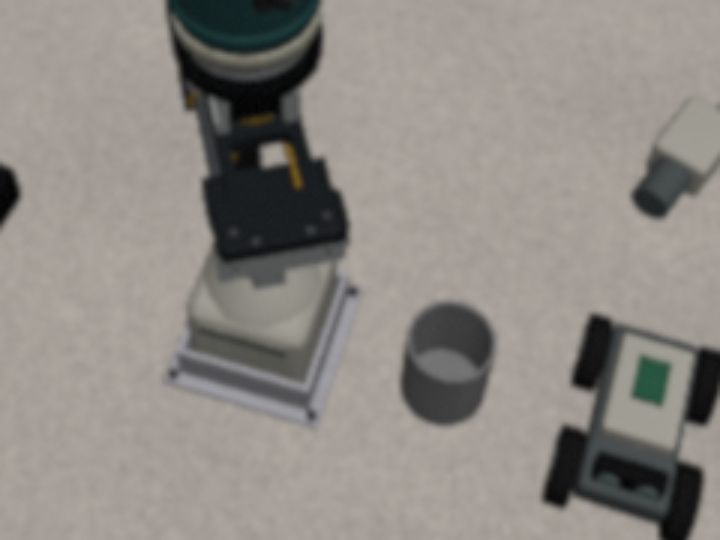

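The scene view shows nothing disturbed. There's about 6 N of side force in x, so the cap seems to be rubbing on the neck. I'll relieve that before lifting further.

>>> arm_command:
  plan:
    - [0.4,0.001,0,0,0]
    - [0.4,0.002,0,0,0]
    - [0.4,0.002,0,0,0]
    - [0.4,0.002,0,0,0]

```text
time: 18.35
tool_pos: [0.5843, 0.0321, 0.1325]
ee_rot: [-3.141, 0.001, 0.682]
wrist_force: [0.5, 0.8, -0.4]
width: 0.0561
```

The side force is gone and only the cap's 0.35 N weight remains, so the cap is free. Lifting.

>>> arm_command:
  plan:
    - [0.4,0,0,0.003,0]
    - [0.4,0,0,0.007,0]
    - [0.4,0,0,0.012,0]
    - [0.4,0,0,0.018,0]
    - [0.4,0,0,0.025,0]
    - [0.4,0,0,0.025,0]

```text
time: 19.1
tool_pos: [0.5853, 0.0322, 0.1587]
ee_rot: [3.14, -0.002, 0.682]
wrist_force: [0.0, -0.2, -0.8]
width: 0.0563
```

>>> arm_command:
  plan:
    - [0.4,-0.001,0,0.02,0]
    - [0.4,-0.002,0,0.04,0]
    - [0.4,-0.002,0,0.06,0]
    - [0.4,-0.002,0,0.075,0]
    - [0.4,-0.002,0,0.085,0]
    - [0.4,-0.002,0,0.085,0]
    - [0.4,-0.002,0,0.085,0]
    - [0.4,-0.002,0,0.085,0]

```text
time: 20.1
tool_pos: [0.5824, 0.0322, 0.2415]
ee_rot: [-3.14, 0.001, 0.682]
wrist_force: [-0.5, -0.1, -0.5]
width: 0.0559
```

```bash
python3 - <<'E'
from w import *
from fit import *
o,s=wcam(); print(o['time'],o['tool_pos'],np.degrees(o['ee_rot']),o['wrist_force'],o['wrist_torque'],o['width'])
cv2.imwrite('pics/w5.png',s['image'][:,:,::-1]); q=optics.snapshot('scene'); cv2.imwrite('pics/s5.png',cv2.resize(q['image'][120:340,120:430,::-1],None,fx=2.5,fy=2.5))
h=o['tool_pos'][2]+.0024; S={'wrist':s,'scene':q,'top':optics.snapshot('top')}
fit(S,'cap_mid',cyl(.028,h,h+.032),o['tool_pos'][:2])
fit(S,'cup_mid',cyl(.029,0,.07),[.5625,.157])
fit(S,'rover',wheels(),[.543,.281,.15],True)
E
```

```text
20.1 [0.58238949 0.03224705 0.24147971] [-1.79934860e+02  7.33915379e-02  3.90701118e+01] [-0.48374689 -0.08904135 -0.48655396] [ 0.00431781 -0.12852984  0.005263  ] 0.055850575847073855
cap_mid ['wrist'] [0.5802 0.0333] 1-IoU 0.018
cap_mid ['scene'] [0.5823 0.0324] 1-IoU 0.877
cap_mid ['wrist', 'scene'] [0.5802 0.0332] 1-IoU 0.448
cup_mid ['wrist'] [0.5613 0.158 ] 1-IoU 0.034
cup_mid ['scene'] [0.5602 0.1576] 1-IoU 0.044
cup_mid ['top'] [0.5629 0.1566] 1-IoU 0.18
cup_mid ['wrist', 'scene', 'top'] [0.5614 0.1578] 1-IoU 0.092
rover ['wrist'] [ 0.5505  0.2937 -0.0891] 1-IoU 0.21
rover ['scene'] [0.5447 0.2817 0.1256] 1-IoU 0.049
rover ['top'] [0.5446 0.2802 0.1197] 1-IoU 0.076
rover ['wrist', 'scene', 'top'] [0.5444 0.2819 0.1421] 1-IoU 0.15
```

View pics/w5.png

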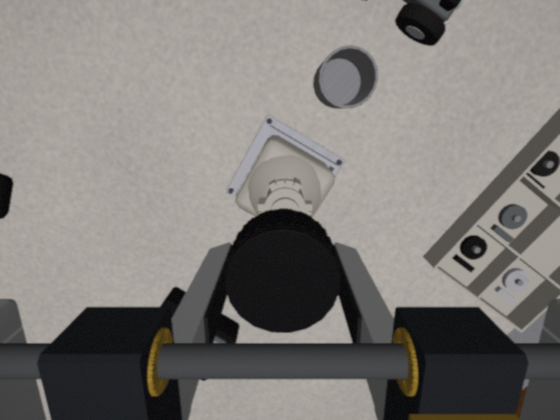

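View pics/s5.png

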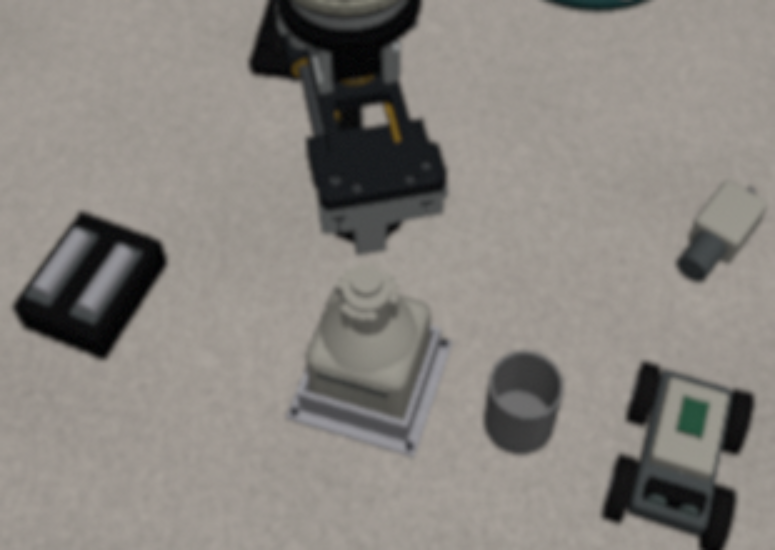

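The cap is off: the bare neck shows at (365,285) and the cap is level in the grip at (284,270). The cup, rover and other items haven't moved. One small trim to centre it, then settle.

>>> arm_command:
  plan:
    - [0.4,0.001,0,0.002,0]
    - [0.4,0.001,0,0.002,0]
    - [0.4,0.001,0,0.002,0]
    - [0.4,0.001,0,0.002,0]

```text
time: 21.2
tool_pos: [0.5837, 0.0323, 0.2444]
ee_rot: [-3.141, -0.0, 0.682]
wrist_force: [-0.2, 0.3, -0.8]
width: 0.0561
```

```bash
python3 - <<'E'
from h import *
o=robot.get_obs(); print(o['time'],o['tool_pos'],o['wrist_force'],o['width'],o['qvel'].round(3))
print(robot.close_job())
E
```

```text
21.2 [0.58372383 0.03227215 0.24444585] [-0.24020495  0.31707299 -0.8275897 ] 0.05606825401775572 [ 0.    -0.001  0.001  0.001 -0.002 -0.002]
the job is handed in; nothing more can be done
None
```

I set the cup between the bottle and the rover, then removed the cap. The job was handed in at 21.2 s with the cap still in the grip; no verdict was reported.

- **Cup:** it stands upright at about (0.561, 0.158). The midpoint between bottle and rover is about (0.563, 0.157), so it is roughly 2 mm off.
- **Cap:** I pressed it down about 7 mm (11 N) and turned it 60° anticlockwise while it was down. It rubbed on the neck at first with about 6 N of side force; a 3 mm sideways correction cleared that and it lifted off.
- **Final pose:** the gripper holds the cap level, with the TCP at (0.584, 0.032, 0.244). The rim is about 10 cm above the neck, and the gripper is within about 1 mm of the bottle axis.
- **Other items:** the rover fit was unchanged. In the pictures, the charger and motor look undisturbed. I did not re-measure the mouse.

Some checks disagreed:
- The rover estimates from different cameras differed by a few mm.
- A few fits were poor where the arm blocked the view or only part of an object showed: the cap in the scene view and the rover in the wrist view.
- The last wrist-camera fit put the cap about 2 mm short of the TCP in x, before a 1 mm trim.

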